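Lock the corner of a casting frame with its curved pin

ROBOT

A 6-joint arm with a two-finger parallel gripper is mounted at the origin on the work surface. World frame = base frame: x ahead of the robot, y to its left, z up, the work surface at z = 0. Lengths are in m, angles in degrees, forces in N, time in s.
With the tool pointing down it reaches from about 0.425 to 0.95 m from the base axis. Payload 3.5 kg.
Tool frame: the origin (TCP) lies where the fingers leave the gripper's body, on its centre line; the fingertips stand 73 mm ahead of it and the grasp point (between the pads) lies 54 mm ahead of it (robot.finger_overhang is the distance from the TCP to the fingertips, in m); z points along the fingers, y is the line along which they close (so a half turn about z gives the same grasp; the last joint's range is limited). The gripper opens to 85 mm and grips with 20 to 120 N. Pads are 22 mm wide; open, the fingers measure 114 mm over their backs; the gripper's body (76 mm by 85 mm) begins 54 mm behind the grasp point. The pads swing forward as they close: fully open they stand 13 mm farther back than shut.
Start: joints at [59.416, 16.404, 90.338, -0, 73.258, -8.594], TCP at [0.253, 0.626, 0.304] pointing down, gripper open.
Joint ranges: [-158.93, 158.93], [-51.34, 127.21], [12.03, 142.37], [-87.48, 267.48], [13.55, 161.25], [-162.69, 162.69]. Speed limits (degrees/s): [159.86, 159.86, 180, 180, 180, 180].

INTERFACE

Orientations are given as [roll, pitch, yaw] about the fixed x, y, z axes, in that order (R = Rz(yaw) Ry(pitch) Rx(roll)).
In Python, from rig import robot gives the robot as it stands.
- The arm moves only by the tool drive_tool, never from a script. Its argument "plan" is a list of rows, each an object of numbers: "grip": the closure in counts, from 0 (fully open) to 255 (shut); "tx", "ty", "tz": the shift along the tool's x, y, z in cm; "spin": the turn about the tool's z in rad. In form: [{"grip": .., "tx": .., "ty": .., "tz": .., "spin": ..}, ...]. A call has exactly 8 rows; each row shifts and turns the commanded pose from where the row before left it, along the tool's axes as they then stand; what a row does not reach is not made up. A row lasts 1/8 s, in which the tool goes at most 62.5 mm and 10.7 degrees, less where a joint would pass 70% of its speed; a pose out of reach is approached as far as the arm can. A call is refused whole if a number of a shift passes 6.25 or a number of a turn 0.188, either way. A call with a gripper value outside its range is refused whole. The fingers move at their own pace and stop on an object; "grip_force" is the grip in N (left out, the last holds). Time passes only in rows, so rows that do not move let the fingers close, or fill a call up. It gives the time, the measured TCP pose, the force, the opening and the grip force at its end, in the units of the state.
- robot.observe(): the state, without advancing time (a new reading comes with each control period).
- robot.snapshot(name): name is "scene" or "top" or "wrist"; returns a dict with "frame" (480x640x3 uint8, red, green, blue), "fx", "fy", "cx", "cy" (pixels), "world_to_cam" (4x4, takes a point from world to camera coordinates). Camera axes: x right, y up, looking along -z (the intrinsics and any distortion apply to the point x, -y, -z); pixel columns grow to the right and rows downward; lengths in m; the calibration is good to about 2 mm. A picture is of the moment at which its call begins. There is no depth.
- robot.sign_off(): hands the job in; it is judged then, once.
The state is a dict: "time": time; "joints": joint angles; "joint_velocities": joint speeds; "joint_torque": joint torques, N m; "ee_pos": TCP position; "eef_rot": TCP orientation; "ft_force": force on the tool from outside, world axes, zero at the start; "torque": the same for the moment, N m; "grip_width": opening from 0.0 (shut) to 1.0 (fully open); "gripper_force": force on a finger pad.
Only numpy, scipy, OpenCV 4.12 (cv2) and the standard library are available. Lean on these libraries where they do the work, as an engineer would, in place of code of your own. Each camera call takes 0.05 s, during which the arm holds its last target. There are 200 camera calls.

TASK

Lock the corner of the casting frame that still stands open (the front left one) the way the front right one already is: fold the hasp down over its staple, then, from the side of the middle of the front board, run the curved pin along its curve through the staple until its shoulder meets the staple and the strap is drawn down tight, and let go. The hasp was screwed on by eye into soft pine, so feel your way and never force the pin; do not touch the soft clay, and leave the other things on the bench where they are.

Things in the scene. Friction and masses are not known exactly. Their poses are not given: they have to be found in the camera images.
- frame: pine casting frame, fixed; 320 mm along y, 270 mm along x; timbers 48 mm wide, tops 60 mm above the bench. Origin on the bench under the middle of the front board; x points from the front board over the clay, y along the front board to the left corner (to be locked), z up. At the right corner (y = -136 mm) the same hasp is already pinned, in mirror image
- corner (a point): point of the frame on the board top at the left corner, frame axes, where the staple should stand. The hasp with its staple was screwed on by eye: the real staple is up to 10 mm off along y and 7 mm along x, square to the frame; find it by feel or sight. Staple: upright bow of 6 mm wire in the x-z plane, hole along y; inside 16 mm wide, 15.4 mm high above the board top; outside 28 wide, 21.4 high
- hasp (a joint): angle of the hinged hasp (rad): 0 folded flat over the staple, 1.57 upright, more leaning back over the side board; stays where left. Hinge line along the frame's y, 62 mm behind the staple (+x), 5 mm above the board top. Strap 28 mm wide, 4 mm thick, solid from 6 to 45 mm from the hinge, then a slot 34 mm long, 12 mm wide for the staple, then a solid end from 79 to 92 mm
- strap (a joint): how far the sprung, rubber-lined strap is pressed down (m): 0 free (folded, its top is 8 mm above the board top), 0.004 hard down (4 mm above it). Pressing it starts at 2.1 N and takes 4.9 N at 4 mm. Only the thick root of the pin under the staple keeps it down, by about 3 mm
- pin: loose curved steel pin, 0.13 to 0.24 kg, flat on the bench. Origin in its shoulder face at the underside; axis 5.5 mm higher. From there it runs along +y, curving to -x on an arc of 36 mm radius, 1.31 rad long: 11.6 mm thick at the shoulder, 10 mm after 14 mm, 6 mm at the tip. Behind (-y): flange 30 mm wide, then handle. Home, its axes agree with the frame's, axis 9.9 mm above the board top
- pin_tip (a point): on the pin's axis at the end of the curve (its round tip reaches 3 mm on), 26.7 mm to -x and 34.8 mm to +y of the pin's origin. Axes as the pin's
- pin_grip (a point): middle of the pin's handle, 40 mm behind the shoulder, 5.5 mm above the underside. Handle 22 mm wide (x), 11 mm high, from 5 to 65 mm behind the shoulder. Axes as the pin's
- pin_centre (a point): centre of the pin's arc, 36 mm to -x of the shoulder. Axes as the pin's
- drift: straight steel pin with a cross bar, 75 mm long, of another mould: a bystander. Origin under the cross bar, shank along x
- oil: bottle of oil, 60 mm wide, 190 mm high, bystander. Origin at the middle of its underside
- cup: cup, 80 mm wide, 95 mm high, bystander. Origin at the middle of its underside
- loop_tool: clay loop tool 180 mm long, lying on the bench, bystander. Origin near its ferrule, handle to -x
- clay: soft clay relief inside the frame, not to be touched. Origin on the bench under its middle; 174 by 224 mm, 40 mm high, rosette in the middle to 51 mm
There are look-alikes about, which are no part of the job. What is shaped like the pin but pink, purple or yellow is not meant.

How it is judged (in metres and radians):
On the way:
1. the hasp is folded down over the staple (value of joint hasp below 0.06 rad), for 0.3 s.
At the end, for the whole second after the job is handed in: Hasp folded (under 0.06 rad), strap drawn down over 2.5 mm by the pin under the staple, the pin's shoulder within 22 mm of the corner mark and its heading within 0.2 rad of the frame's, handle towards the middle of the board, tip curving out over the front; pin released and at rest (value of joint hasp below 0.06 rad and value of joint strap above 0.0025 m and horizontal distance between pin and corner below 0.022 m and angle between the y axis of pin and the y axis of corner, either way round below 0.2 rad and z of pin in the frame of corner between 0.001 and 0.008 m and y of pin_tip in the frame of corner above 0.012 m and x of pin_tip in the frame of corner below -0.01 m and linear speed of pin below 0.01 m/s); the robot touches nothing.
It fails at once if the pin is forced against the staple or any part of the frame (more than 20 N) (contact force between pin and frame above 20 N).
It fails at once if the soft clay is touched (more than 0.5 N) (contact force between clay and anything else above 0.5 N).
It fails at once if a bystander is moved by more than 15 mm (distance of any of drift, oil, cup, loop_tool from where it was at the start of the episode above 0.015 m).
It also fails if it takes over 72 s, if anything falls off the work surface, if the arm or the gripper's body presses on something with over 40 N, if the wrist force passes 120 N, or if a joint passes its speed limit or range.

## Working session

There is one attempt and no reset: what is moved stays moved. The work goes in short steps, Python scripts to look and compute and a tool call to move; the robot and the scene stay as the last step left them, time stands still between calls to the robot, and variables do not carry over. Pictures are saved under pics/ and viewed, at most 13 in all, crops included, and the job is handed in when it is done.

Besides the shell and the picture viewer there is one more tool, called after "Request:" by a JSON object that holds its "method" and its "body", one argument or row to a line. drive_tool: Moves the arm, as the interface text tells. Its arguments: {"type":"object","properties":{"plan":{"type":"array"},"grip_force":{"type":"number"}},"required":["plan"]}

```bash
mkdir -p pics; ls
cat > h.py <<'E'
import numpy as np, cv2
from rig import robot
def snap(n,f):
    s=robot.snapshot(n); cv2.imwrite('pics/'+f,s['frame'][:,:,::-1]); np.savez('pics/'+f[:-4],**s); return s
def ray(s,u,v):
    M=np.array(s['world_to_cam']); R=M[:3,:3]; t=M[:3,3]
    d=np.array([(u-s['cx'])/s['fx'],-(v-s['cy'])/s['fy'],-1.]); return -R.T@t, R.T@d
def onz(s,u,v,z):
    o,d=ray(s,u,v); return o+d*(z-o[2])/d[2]
def proj(s,p):
    c=np.array(s['world_to_cam'])@np.r_[p,1]; return s['cx']+s['fx']*c[0]/-c[2], s['cy']-s['fy']*c[1]/-c[2]
E
python3 - <<'E'
from h import *
for n in ['top','scene']:
    s=snap(n,n+'1.png'); print({k:v for k,v in s.items() if k not in('frame',)})
print(robot.observe())
E
```

```text
pics
{'fx': 452.07029128509225, 'fy': 452.07029128509225, 'cx': 317.51857998478135, 'cy': 235.1380248958321, 'world_to_cam': array([[-0.02031604, -0.9997536 , -0.0089446 , -0.0306415 ],
       [ 0.99915746, -0.0206214 ,  0.03548418, -0.53651451],
       [-0.03565989, -0.00821616,  0.99933021, -1.01495048],
       [ 0.        ,  0.        ,  0.        ,  1.        ]])}
{'fx': 552.002004684647, 'fy': 552.002004684647, 'cx': 316.7326022171336, 'cy': 250.57773116293154, 'world_to_cam': array([[-0.13276319,  0.99113662,  0.00470409,  0.10599605],
       [-0.66175739, -0.09217398,  0.74403032,  0.31355881],
       [ 0.73786929,  0.09566687,  0.6681293 , -1.60701041],
       [ 0.        ,  0.        ,  0.        ,  1.        ]])}
{'time': 0.1, 'joints': array([ 5.94154248e+01,  1.64503441e+01,  9.04156528e+01, -1.23670953e-03,
        7.32575912e+01, -8.59373426e+00]), 'joint_velocities': array([-0.03328466, -0.20722086, -0.05282488,  0.09531168,  0.07241315,
        0.00579185]), 'joint_torque': array([ 1.97269619e-04, -4.07293510e+01, -2.93700743e+01, -1.38706787e-04,
        3.41455489e-03, -8.02079597e-06]), 'ee_pos': array([0.2524998 , 0.62551509, 0.30265064]), 'eef_rot': array([-1.79877623e+02, -1.72971888e-02,  1.58009498e+02]), 'ft_force': array([-0.18447019, -0.14623692,  0.66869679]), 'torque': array([-0.01736389,  0.0162208 ,  0.05379767]), 'gripper_force': 0.0, 'grip_width': 0.9993237445182597}
```

View pics/top1.png

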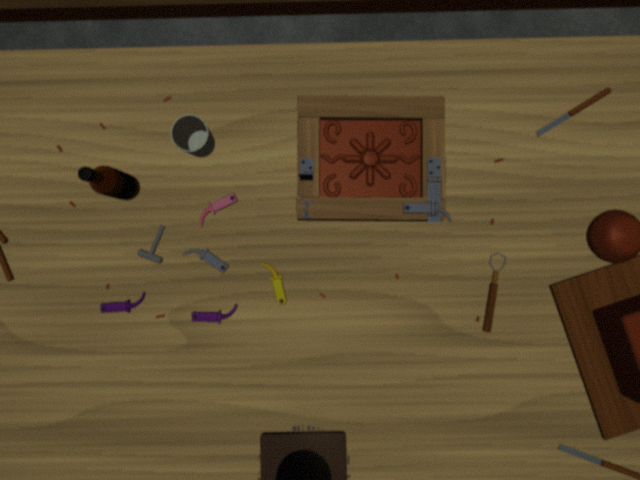

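View pics/scene1.png

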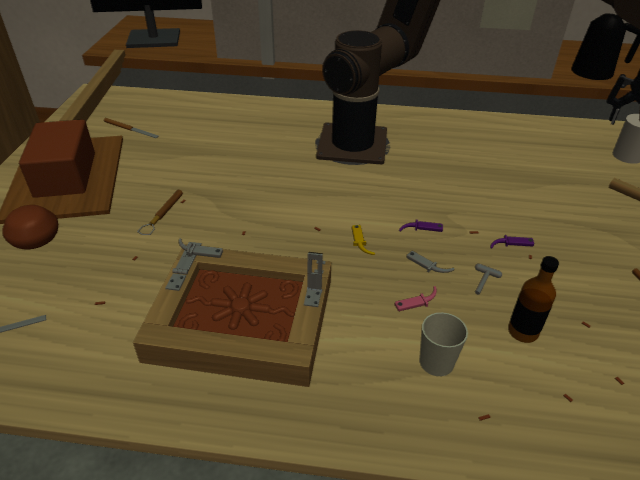

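The top view shows the frame, with its front board at row ~208, the left staple at about (306,208) and the raised hasp at (306,170). The grey pin is at about (207,258), tip left, and the T-shaped drift at (155,245). The scene view agrees: hasp upright at (315,270), pin at (425,262).

Run:
```python
from h import *
def L(f): return dict(np.load('pics/'+f))
t=L('top1.npz'); s=L('scene1.npz')
def crop(S,u,v,w,h,k): 
    c=S['frame'][v:v+h,u:u+w,::-1]; return cv2.convertScaleAbs(cv2.resize(c,(w*k,h*k),interpolation=cv2.INTER_CUBIC),alpha=1.8,beta=10)
a=crop(t,285,150,50,75,8); b=crop(t,180,240,50,37,8); c=crop(s,295,245,50,75,8)[:, :400]; 
img=np.hstack([np.vstack([a[:600]]),c[:600]]); cv2.imwrite('pics/c1.png',img)
g=t['frame'].astype(int)
# pin mask: greyish
roi=g[240:280,175:235]; m=((roi[:,:,2]-roi[:,:,0])>-12).astype(np.uint8)
ys,xs=np.nonzero(cv2.morphologyEx(m,cv2.MORPH_OPEN,np.ones((2,2))))
print(len(xs))
for r in m: print(''.join('.#'[x] for x in r))
# frame outline corners in top: top-plane corners guesses
for uv in [(297,220),(445,220),(443,97),(298,97)]: print(uv,onz(t,*uv,0.06))
```

```text
289
............................................................
............................................................
............................................................
............................................................
............................................................
............................................................
............................................................
............................................................
............................................................
..................#............##...........................
.............#############...####...........................
............#####################...........................
..........###..........############.........................
.........##..............###########........................
..........................###########.......................
..........................#############.....................
..........................##############....................
.........................#################.................
[... 834 characters left out ...]
.......###...........
............................................................
............................................................
............................................................
............................................................
............................................................
............................................................
............................................................
............................................................
(297, 220) [0.56755269 0.00155611 0.06      ]
(445, 220) [ 0.56088533 -0.31685959  0.06      ]
(443, 97) [ 0.82850859 -0.32063599  0.06      ]
(298, 97) [ 0.83588154 -0.00564375  0.06      ]
```

View pics/c1.png

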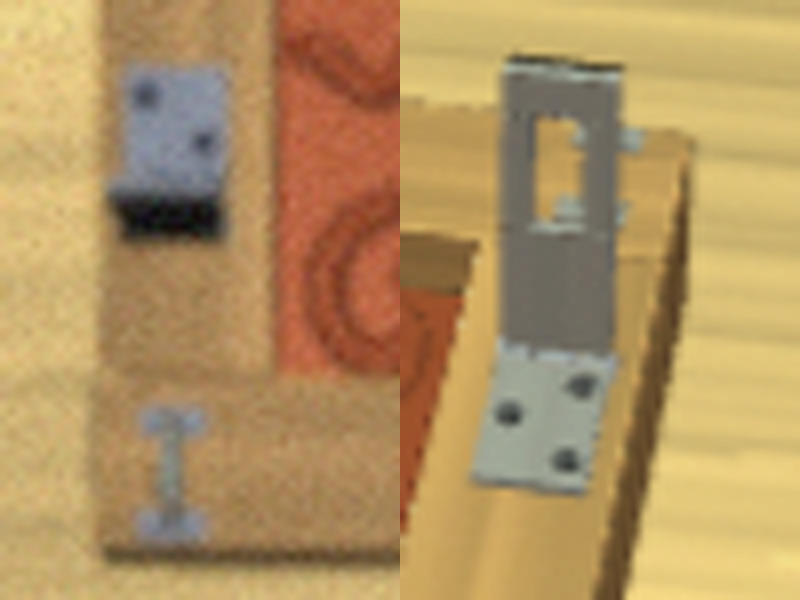

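The left crop shows the staple, with feet at crop (172,420) and (172,525), so its middle is at top pixel (306.5,209). The hasp hinge is near crop row 190, and its dark front face ends at row 240. In the right crop (scene) the strap end is at scene pixel (315,253) and the hinge at (314.6,288).

Run:
```python
from h import *
def L(f): return dict(np.load('pics/'+f))
t=L('top1.npz'); s=L('scene1.npz')
print('cam',ray(t,0,0)[0])
feet=[(285+172/8,150+420/8),(285+172/8,150+525/8)]
print('feet',[onz(t,*f,.061).round(4) for f in feet],'top mid',onz(t,306.5,209,.081).round(4))
hin=onz(s,314.6,288,.067); print('hinge scene',hin.round(4),'top',onz(t,285+170/8,150+190/8,.067).round(4))
# strap end on scene: intersect with plane y = hinge y
o,d=ray(s,315.3,253.5); k=(hin[1]-o[1])/d[1]; print('end by plane y',(o+d*k).round(3))
for x in (hin[0]-.03,hin[0],hin[0]+.03): k=(x-o[0])/d[0]; print('end by x',(o+d*k).round(4))
print('end from top at z.157',onz(t,306.3,180,.157).round(4))
g=t['frame'].astype(int); roi=g[240:280,175:235]; m=((roi[:,:,2]-roi[:,:,0])>-12)
ys,xs=np.nonzero(m); P=np.array([onz(t,x+175,y+240,.009)[:2] for x,y in zip(xs,ys)])
H=P[(ys>=19)]; c=H.mean(0); w,v=np.linalg.eigh(np.cov(H.T)); a=v[:,1]*np.sign(v[1,1]); 
q=(P-c)@a; print('handle c',c.round(4),'dir',a,np.degrees(np.arctan2(a[1],a[0])),'extent',((H-c)@a).min(),((H-c)@a).max(),'tip',P[q.argmax()],q.max(), q.min())
```

```text
cam [ 0.49924694 -0.05003663  1.03303437]
feet [array([ 0.6049, -0.0197,  0.061 ]), array([ 0.5765, -0.0192,  0.061 ])] top mid [ 0.5889 -0.0201  0.081 ]
hinge scene [ 0.6625 -0.0227  0.067 ] top [ 0.6662 -0.0206  0.067 ]
end by plane y [ 0.654 -0.023  0.15 ]
end by x [ 0.6325 -0.0256  0.1305]
end by x [ 0.6625 -0.0216  0.1579]
end by x [ 0.6925 -0.0176  0.1854]
end from top at z.157 [ 0.6384 -0.0232  0.157 ]
handle c [0.4755 0.187 ] dir [0.44486589 0.8955972 ] 63.58524144758315 extent -0.022299266089779876 0.0318124905850513 tip [0.50148566 0.26218072] 0.07886873369211908 -0.022299266089779876
```

Request:
{"method": "drive_tool", "body": {
  "plan": [
    {"grip": 255, "tx": -5, "ty": -3.35, "tz": 0, "spin": 0},
    {"grip": 255, "tx": -5, "ty": -3.35, "tz": 0, "spin": 0},
    {"grip": 255, "tx": -5, "ty": -3.35, "tz": 0, "spin": 0},
    {"grip": 255, "tx": -5, "ty": -3.35, "tz": 0, "spin": 0},
    {"grip": 255, "tx": -5, "ty": -3.35, "tz": 0, "spin": 0},
    {"grip": 255, "tx": -5, "ty": -3.35, "tz": 0, "spin": 0},
    {"grip": 255, "tx": -5, "ty": -3.35, "tz": 0, "spin": 0},
    {"grip": 255, "tx": -5, "ty": -3.35, "tz": 0, "spin": 0}
  ],
  "grip_force": 40
}}

```text
time: 1.1
ee_pos: [0.5238, 0.2258, 0.3035]
eef_rot: [-180.0, -0.0, 158.0]
ft_force: [0.9, 0.4, -0.4]
grip_width: -0.001
gripper_force: 0.0
```

Request:
{"method": "drive_tool", "body": {
  "plan": [
    {"grip": 255, "tx": -5, "ty": -3.35, "tz": 0, "spin": 0},
    {"grip": 255, "tx": -5, "ty": -3.35, "tz": 0, "spin": 0},
    {"grip": 255, "tx": -5, "ty": -3.35, "tz": 0, "spin": 0},
    {"grip": 255, "tx": -5, "ty": -3.35, "tz": 0, "spin": 0},
    {"grip": 255, "tx": -5, "ty": -3.35, "tz": 0, "spin": 0},
    {"grip": 255, "tx": 0, "ty": 0, "tz": 0, "spin": 0.18},
    {"grip": 255, "tx": 0, "ty": 0, "tz": 0, "spin": 0.18},
    {"grip": 255, "tx": 0, "ty": 0, "tz": 0, "spin": 0.18}
  ]
}}

```text
time: 2.1
ee_pos: [0.6922, -0.0217, 0.3029]
eef_rot: [-179.9, -0.1, 126.7]
ft_force: [0.1, -0.2, 0.2]
grip_width: 0.003
gripper_force: 0.0
```

Request:
{"method": "drive_tool", "body": {
  "plan": [
    {"grip": 255, "tx": 0, "ty": 0, "tz": 2.95, "spin": 0.166},
    {"grip": 255, "tx": 0, "ty": 0, "tz": 2.95, "spin": 0.166},
    {"grip": 255, "tx": 0, "ty": 0, "tz": 2.95, "spin": 0.166},
    {"grip": 255, "tx": 0, "ty": 0, "tz": 2.95, "spin": 0.166},
    {"grip": 255, "tx": 0, "ty": -0.5, "tz": 0, "spin": 0},
    {"grip": 255, "tx": 0, "ty": -0.5, "tz": 0, "spin": 0},
    {"grip": 255, "tx": 0, "ty": -0.5, "tz": 0, "spin": 0},
    {"grip": 255, "tx": 0, "ty": -0.5, "tz": 0, "spin": 0}
  ]
}}

```text
time: 3.1
ee_pos: [0.6726, -0.0211, 0.1876]
eef_rot: [179.9, 0.0, 89.1]
ft_force: [-0.0, -1.1, 0.5]
grip_width: 0.004
gripper_force: 0.0
```

Run:
```python
from h import *
s=snap('scene','s2.png'); w=snap('wrist','w2.png')
c=s['frame'][180:330,220:370,::-1]
cv2.imwrite('pics/c2.png',cv2.convertScaleAbs(np.hstack([cv2.resize(c,(400,400),interpolation=cv2.INTER_CUBIC),cv2.resize(w['frame'][:,:,::-1],(400,300)).copy() if 0 else cv2.copyMakeBorder(cv2.resize(w['frame'][:,:,::-1],(400,300)),0,100,0,0,cv2.BORDER_CONSTANT)]),alpha=1.7,beta=10))
```

```text
(no output)
```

View pics/c2.png

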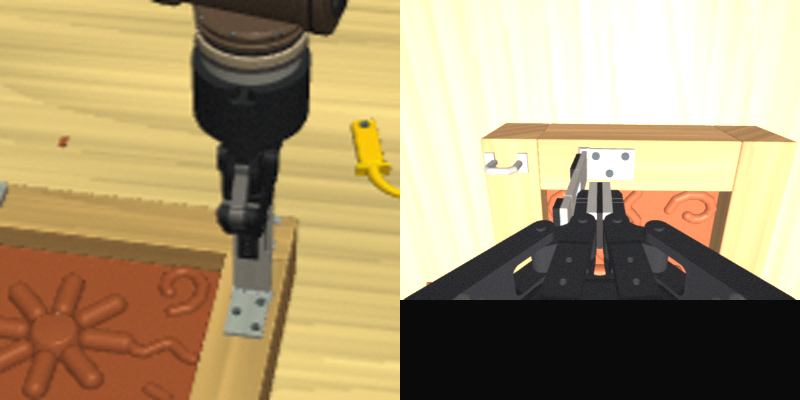

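The picture shows the shut fingers behind the upright strap at (255,250), with the staple free in front of it. I'm folding it over now.

Request:
{"method": "drive_tool", "body": {
  "plan": [
    {"grip": 255, "tx": 0, "ty": -0.88, "tz": 0.15, "spin": 0},
    {"grip": 255, "tx": 0, "ty": -0.88, "tz": 0.15, "spin": 0},
    {"grip": 255, "tx": 0, "ty": -0.55, "tz": 0.23, "spin": 0},
    {"grip": 255, "tx": 0, "ty": -0.55, "tz": 0.23, "spin": 0},
    {"grip": 255, "tx": 0, "ty": -0.46, "tz": 0.36, "spin": 0},
    {"grip": 255, "tx": 0, "ty": -0.46, "tz": 0.36, "spin": 0},
    {"grip": 255, "tx": 0, "ty": -0.14, "tz": 0.6, "spin": 0},
    {"grip": 255, "tx": 0, "ty": -0.14, "tz": 0.6, "spin": 0}
  ]
}}

```text
time: 4.2
ee_pos: [0.6317, -0.0203, 0.1587]
eef_rot: [-180.0, 0.0, 89.0]
ft_force: [0.3, -0.2, 1.0]
grip_width: 0.002
gripper_force: 0.5
```

Request:
{"method": "drive_tool", "body": {
  "plan": [
    {"grip": 255, "tx": 0, "ty": -0.2, "tz": 0.48, "spin": 0},
    {"grip": 255, "tx": 0, "ty": -0.2, "tz": 0.48, "spin": 0},
    {"grip": 255, "tx": 0, "ty": -0.07, "tz": 0.35, "spin": 0},
    {"grip": 255, "tx": 0, "ty": -0.07, "tz": 0.35, "spin": 0},
    {"grip": 255, "tx": 0, "ty": 0, "tz": 0.2, "spin": 0},
    {"grip": 255, "tx": 0, "ty": 0, "tz": 0.15, "spin": 0},
    {"grip": 255, "tx": 0, "ty": 0, "tz": 0.1, "spin": 0},
    {"grip": 255, "tx": 0, "ty": 0, "tz": 0, "spin": 0}
  ]
}}

```text
time: 5.2
ee_pos: [0.6263, -0.0202, 0.1383]
eef_rot: [-180.0, -0.0, 89.0]
ft_force: [-2.1, 0.2, 2.7]
grip_width: -0.002
gripper_force: 1.6
```

Request:
{"method": "drive_tool", "body": {
  "plan": [
    {"grip": 255, "tx": 0, "ty": 0, "tz": -5, "spin": 0},
    {"grip": 0, "tx": 0, "ty": 0, "tz": -5, "spin": 0.17},
    {"grip": 0, "tx": 0, "ty": 0, "tz": -5, "spin": 0.17},
    {"grip": 0, "tx": 0, "ty": 0, "tz": 0, "spin": 0.17},
    {"grip": 0, "tx": 2.7, "ty": -5.6, "tz": 0, "spin": 0},
    {"grip": 0, "tx": 2.7, "ty": -5.6, "tz": 0, "spin": 0},
    {"grip": 0, "tx": 2.7, "ty": -5.6, "tz": 0, "spin": 0},
    {"grip": 0, "tx": 2.7, "ty": -5.6, "tz": 0, "spin": 0}
  ]
}}

```text
time: 6.2
ee_pos: [0.4861, 0.1872, 0.288]
eef_rot: [179.9, -0.1, 59.8]
ft_force: [0.7, 1.1, 0.2]
grip_width: 0.999
gripper_force: 0.0
```

Run:
```python
from h import *
t=snap('top','t3.png'); w=snap('wrist','w3.png'); s=snap('scene','s3.png')
print(robot.observe()['ee_pos'],robot.observe()['eef_rot'])
print(ray(w,0,0)[0], 'pin guess px',proj(w,[.477,.19,.01]), proj(w,[.5015,.262,.005]))
A=cv2.resize(w['frame'][:,:,::-1],(480,360)); B=cv2.resize(t['frame'][150:225,285:335,::-1],(300,450),interpolation=cv2.INTER_CUBIC)
C=np.zeros((600,780,3),np.uint8); C[:360,:480]=A; C[:450,480:]=cv2.convertScaleAbs(B,alpha=1.7)
D=cv2.resize(s['frame'][240:290,295:355,::-1],(288,240),interpolation=cv2.INTER_CUBIC); C[360:,:288]=cv2.convertScaleAbs(D,alpha=1.5)
cv2.imwrite('pics/c3.png',C)
```

```text
[0.48573785 0.1879038  0.28794303] [ 1.79946703e+02 -5.03301562e-02  6.00760182e+01]
[0.52324395 0.26173315 0.35834204] pin guess px (np.float64(316.5424172368291), np.float64(201.01885534662517)) (np.float64(299.3995831104493), np.float64(115.55374535449005))
```

View pics/c3.png

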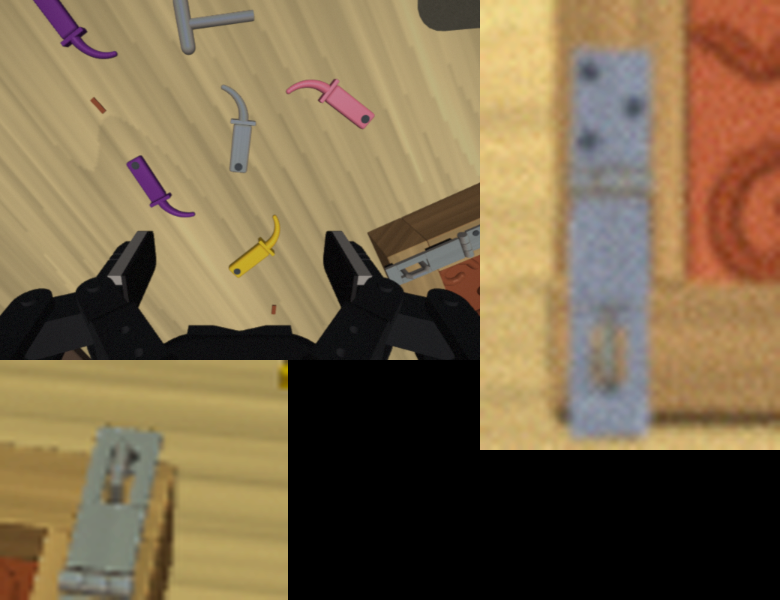

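The hasp is folded with the staple through its slot (composite (607,350)). The grey pin is at (240,130) in the wrist view, handle towards the gripper and tip at (225,88).

Run:
```python
from h import *
w=dict(np.load('pics/w3.npz')); g=w['frame'].astype(int)
x0,y0,x1,y1=285,105,350,235
r=g[y0:y1,x0:x1]; m=((r[:,:,2]-r[:,:,0])>-15).astype(np.uint8)
n,l,st,c=cv2.connectedComponentsWithStats(m); k=1+st[1:,4].argmax(); print(st[k])
m=(l==k)
for row in range(0,y1-y0,3):
    xs=np.nonzero(m[row])[0]
    if len(xs): print(row+y0,xs.min()+x0,xs.max()+x0,end=' | ')
ys,xs=np.nonzero(m); P=np.array([onz(w,x+x0,y+y0,.011)[:2] for x,y in zip(xs,ys)])
H=P[(ys+y0>177)&(ys+y0<222)]; mid=[]
for v in range(177,222):
    xs=np.nonzero(m[v-y0])[0]; mid.append(onz(w,xs.mean()+x0,v,.011)[:2])
mid=np.array(mid); c=mid.mean(0); a=np.linalg.svd(mid-c)[2][0]; a*=np.sign(a[1])
q=(P-c)@a; n=np.array([a[1],-a[0]]); b=(P-c)@n
print('\nc',c,'heading',np.degrees(np.arctan2(a[1],a[0])),'q range',q.min(),q.max())
for lo in np.arange(-.04,.1,.005):
    s=(q>=lo)&(q<lo+.005); 
    if s.any(): print(round(lo*1e3),(b[s].min()*1e3).round(1),(b[s].max()*1e3).round(1))
print('grip pt from end', c+a*(q.min()+.025))
```

```text
[  10    9   46  116 2064]
114 296 300 | 117 296 306 | 120 300 311 | 123 305 314 | 126 308 317 | 129 311 319 | 132 313 321 | 135 315 323 | 138 316 325 | 141 318 326 | 144 318 327 | 147 319 328 | 150 319 328 | 153 319 329 | 156 319 329 | 159 309 329 | 162 308 339 | 165 313 340 | 168 312 333 | 171 312 334 | 174 312 333 | 177 311 333 | 180 311 333 | 183 311 332 | 186 310 332 | 189 310 332 | 192 310 331 | 195 310 331 | 198 309 331 | 201 309 330 | 204 309 330 | 207 309 330 | 210 308 329 | 213 308 329 | 216 308 329 | 219 307 328 | 222 307 328 | 225 307 328 | 228 310 327 | 
c [0.48061811 0.1902242 ] heading 54.12853313816533 q range -0.02833179749557304 0.07192395933320368
-30 -9.3 9.5
-25 -9.8 10.2
-20 -10.0 9.6
-15 -9.8 10.0
-10 -10.1 10.0
-5 -9.8 9.8
0 -10.1 10.1
5 -9.9 10.0
10 -10.1 9.9
15 -10.0 10.1
20 -10.1 10.0
25 -9.9 9.9
30 -14.0 14.6
35 -12.4 13.3
40 -5.4 3.9
45 -6.8 2.4
50 -9.0 1.0
55 -13.0 -2.1
60 -18.6 -6.2
65 -28.5 -11.0
70 -27.8 -19.1
grip pt from end [0.47866578 0.18752434]
```

Request:
{"method": "drive_tool", "body": {
  "plan": [
    {"grip": 0, "tx": -0.34, "ty": -0.59, "tz": 0, "spin": 0},
    {"grip": 0, "tx": 0, "ty": 0, "tz": 5, "spin": 0.104},
    {"grip": 0, "tx": 0, "ty": 0, "tz": 5, "spin": 0},
    {"grip": 0, "tx": 0, "ty": 0, "tz": 5, "spin": 0},
    {"grip": 0, "tx": 0, "ty": 0, "tz": 4, "spin": 0},
    {"grip": 0, "tx": 0, "ty": 0, "tz": 2.3, "spin": 0},
    {"grip": 0, "tx": 0, "ty": 0, "tz": 0, "spin": 0},
    {"grip": 120, "tx": 0, "ty": 0, "tz": 0, "spin": 0}
  ],
  "grip_force": 40
}}

```text
time: 7.35
ee_pos: [0.4815, 0.1852, 0.076]
eef_rot: [179.9, -0.1, 53.8]
ft_force: [0.7, 0.2, 1.3]
grip_width: 0.817
gripper_force: 0.0
```

Request:
{"method": "drive_tool", "body": {
  "plan": [
    {"grip": 255, "tx": 0, "ty": 0, "tz": 0, "spin": 0},
    {"grip": 255, "tx": 0, "ty": 0, "tz": 0, "spin": 0},
    {"grip": 255, "tx": 0, "ty": 0, "tz": 0, "spin": 0},
    {"grip": 255, "tx": 0, "ty": 0, "tz": 0, "spin": 0},
    {"grip": 255, "tx": 0, "ty": 0, "tz": 0, "spin": 0},
    {"grip": 255, "tx": 0, "ty": 0, "tz": 0, "spin": 0},
    {"grip": 255, "tx": 0, "ty": 0, "tz": 0, "spin": 0},
    {"grip": 255, "tx": 0, "ty": 0, "tz": 0, "spin": 0}
  ],
  "grip_force": 40
}}

```text
time: 8.35
ee_pos: [0.481, 0.186, 0.0762]
eef_rot: [179.9, -0.1, 53.9]
ft_force: [-1.3, -0.6, 6.5]
grip_width: 0.245
gripper_force: 38.6
```

Request:
{"method": "drive_tool", "body": {
  "plan": [
    {"grip": 255, "tx": 0, "ty": 0, "tz": -4, "spin": 0},
    {"grip": 255, "tx": 0, "ty": 0, "tz": -5, "spin": 0},
    {"grip": 255, "tx": -3, "ty": 2.85, "tz": -1, "spin": 0},
    {"grip": 255, "tx": -3, "ty": 2.85, "tz": 0, "spin": 0},
    {"grip": 255, "tx": -3, "ty": 2.85, "tz": 0, "spin": 0},
    {"grip": 255, "tx": -3, "ty": 2.85, "tz": 0, "spin": 0},
    {"grip": 255, "tx": -3, "ty": 2.85, "tz": 0, "spin": 0},
    {"grip": 255, "tx": -2.77, "ty": 2.79, "tz": 0, "spin": 0}
  ]
}}

```text
time: 9.35
ee_pos: [0.5124, -0.0593, 0.1742]
eef_rot: [-179.9, 0.0, 53.8]
ft_force: [1.2, 1.0, -1.7]
grip_width: 0.238
gripper_force: 39.1
```

Request:
{"method": "drive_tool", "body": {
  "plan": [
    {"grip": 255, "tx": 0, "ty": 0, "tz": 0, "spin": 0.14},
    {"grip": 255, "tx": 0, "ty": 0, "tz": 0, "spin": 0.14},
    {"grip": 255, "tx": 0, "ty": 0, "tz": 0, "spin": 0.14},
    {"grip": 255, "tx": 0, "ty": 0, "tz": 0, "spin": 0.14},
    {"grip": 255, "tx": 0, "ty": 0, "tz": 0, "spin": 0.14},
    {"grip": 255, "tx": 0, "ty": 0, "tz": 0, "spin": 0.14},
    {"grip": 255, "tx": 0, "ty": 0, "tz": 0, "spin": 0.123},
    {"grip": 255, "tx": 0, "ty": 0, "tz": 0, "spin": 0}
  ]
}}

```text
time: 10.35
ee_pos: [0.5124, -0.0579, 0.1742]
eef_rot: [-180.0, 0.1, -1.2]
ft_force: [-0.2, 0.0, -0.7]
grip_width: 0.238
gripper_force: 39.1
```

Run:
```python
from h import *
t=snap('top','t4.png'); w=snap('wrist','w4.png'); o=robot.observe()
print(o['ee_pos'],o['eef_rot'],o['ft_force'],o['torque'])
C=np.zeros((600,800,3),np.uint8); C[:480,:640]=w['frame'][:,:,::-1]
cv2.imwrite('pics/c4.png',cv2.convertScaleAbs(C[:480,:640],alpha=1.2))
for p in ([.590,-.020,.081],[.5907,-.0195,.061]): print(proj(w,p))
```

```text
[ 0.5126651  -0.05798849  0.17451259] [-1.79982945e+02  5.33318940e-02 -1.21443938e+00] [-0.29382717  0.19671245 -1.68443138] [-0.03195513  0.04387865  0.04919095]
(np.float64(219.01450262666648), np.float64(114.38767332995111))
(np.float64(228.54350750997048), np.float64(111.31325226371318))
```

View pics/c4.png

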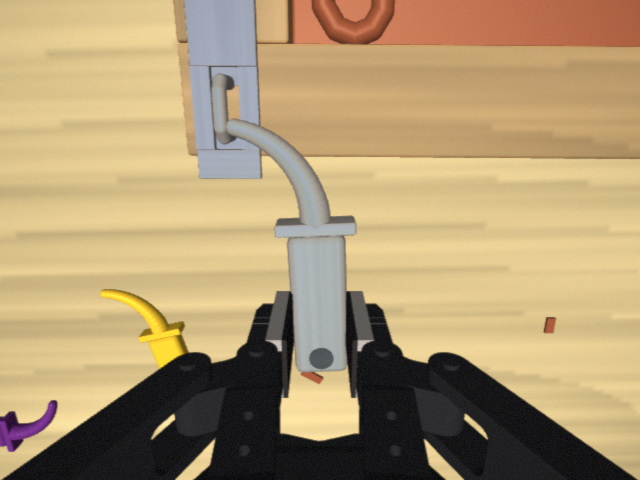

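The wrist view shows the pin square in the fingers: tip at (233,127), flange middle at (315,227), handle end at (320,370). The staple bow runs from (222,75) to (224,140), with the strap slot round it.

Run:
```python
from h import *
w=dict(np.load('pics/w4.npz')); 
za=.1745-.0762+.0055
print('staple top mid',onz(w,222,107.5,.0814-.002),'bar ends',onz(w,223,75,.078),onz(w,224,141,.078))
print('tip centre',onz(w,233,127,za),'exp', )
from math import *
psi=radians(-1.2); tx=np.array([cos(psi),sin(psi)]); ty=np.array([sin(psi),-cos(psi)]); T=np.array([.5127,-.058])
print('exp tip',T+tx*(.04+.0348)+ty*-.0267,'exp shoulder',T+tx*.04,'exp end',T-tx*.025)
print('shoulder',onz(w,314.5,218,za+.004),'end',onz(w,320,371,za+.0055),'flange l r',onz(w,276,227,za+.0055),onz(w,355,226,za+.0055))
print('board front edge', onz(w,300,156,.06),onz(w,630,156,.06),'back',onz(w,300,45,.06),onz(w,630,45,.06))
print('strap sides',onz(w,199,165,.068),onz(w,261,165,.068),'strap end',onz(w,230,178,.068), 'slot',onz(w,211,110,.068),onz(w,242,110,.068))
```

```text
staple top mid [ 0.592581   -0.02108005  0.0794    ] bar ends [ 0.60478598 -0.02237072  0.078     ] [ 0.57928215 -0.02025157  0.078     ]
tip centre [ 0.58630147 -0.03002952  0.1038    ] exp
exp tip [ 0.58804276 -0.03287235] exp shoulder [ 0.55269123 -0.0588377 ] exp end [ 0.48770548 -0.05747644]
shoulder [ 0.55388179 -0.05765135  0.1078    ] end [ 0.48827058 -0.05831835  0.1093    ] flange l r [ 0.55121444 -0.04361612  0.1093    ] [ 0.55099103 -0.07229626  0.1093    ]
board front edge [ 0.57007296 -0.0507495   0.06      ] [ 0.56682839 -0.20483058  0.06      ] back [ 0.61714927 -0.05247371  0.06      ] [ 0.61417502 -0.19390382  0.06      ]
strap sides [ 0.56807238 -0.00557023  0.068     ] [ 0.56748493 -0.03346414  0.068     ] strap end [ 0.56189288 -0.01896538  0.068     ] slot [ 0.59153659 -0.013545    0.068     ] [ 0.59125561 -0.02689594  0.068     ]
```

Request:
{"method": "drive_tool", "body": {
  "plan": [
    {"grip": 255, "tx": 0.3, "ty": 0.4, "tz": 0, "spin": 0},
    {"grip": 255, "tx": 0, "ty": 0, "tz": 0.8, "spin": 0},
    {"grip": 255, "tx": 0, "ty": 0, "tz": 0.8, "spin": 0},
    {"grip": 255, "tx": 0, "ty": 0, "tz": 0.8, "spin": 0},
    {"grip": 255, "tx": 0, "ty": 0, "tz": 0.8, "spin": 0},
    {"grip": 255, "tx": 0, "ty": -0.3, "tz": 0, "spin": 0},
    {"grip": 255, "tx": 0, "ty": 0, "tz": 0, "spin": 0},
    {"grip": 255, "tx": 0, "ty": 0, "tz": 0, "spin": 0}
  ]
}}

```text
time: 11.45
ee_pos: [0.5162, -0.0592, 0.1434]
eef_rot: [180.0, -0.0, -1.3]
ft_force: [1.0, 0.2, -2.0]
grip_width: 0.243
gripper_force: 39.1
```

Run:
```python
from h import *
w=snap('wrist','w5.png'); s=snap('scene','s5.png'); o=robot.observe()
print(o['ee_pos'],o['eef_rot'],o['ft_force'],o['torque'])
A=cv2.resize(w['frame'][50:250,150:370,::-1],(440,400),interpolation=cv2.INTER_CUBIC); B=cv2.resize(s['frame'][225:295,290:350,::-1],(343,400),interpolation=cv2.INTER_CUBIC)
cv2.imwrite('pics/c5.png',np.hstack([A,cv2.convertScaleAbs(B,alpha=1.6)]))
```

```text
[ 0.51620743 -0.05927356  0.14341072] [ 1.79986632e+02 -4.15629055e-02 -1.32426583e+00] [-0.78505517 -0.54695033 -0.71980251] [ 0.02386016  0.0342055  -0.0054193 ]
```

View pics/c5.png

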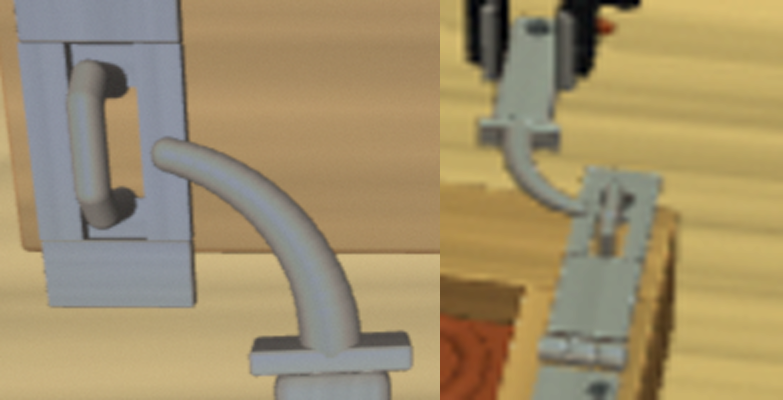

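The tip at crop (162,150) points at the middle of the bow (row ~145), so it is well lined up. I'll start along the curve slowly.

Request:
{"method": "drive_tool", "body": {
  "plan": [
    {"grip": 255, "tx": 0.19, "ty": 0.09, "tz": 0, "spin": -0.05},
    {"grip": 255, "tx": 0.19, "ty": 0.19, "tz": 0, "spin": -0.05},
    {"grip": 255, "tx": 0.19, "ty": 0.19, "tz": 0, "spin": -0.05},
    {"grip": 255, "tx": 0.19, "ty": 0.19, "tz": 0, "spin": -0.05},
    {"grip": 255, "tx": 0.19, "ty": 0.19, "tz": 0, "spin": -0.05},
    {"grip": 255, "tx": 0.19, "ty": 0.19, "tz": 0, "spin": -0.05},
    {"grip": 255, "tx": 0.19, "ty": 0.19, "tz": 0, "spin": -0.05},
    {"grip": 255, "tx": 0, "ty": 0, "tz": 0, "spin": 0}
  ]
}}

```text
time: 12.55
ee_pos: [0.531, -0.0698, 0.1433]
eef_rot: [180.0, -0.0, 18.7]
ft_force: [0.9, 0.5, -1.6]
grip_width: 0.241
gripper_force: 39.1
```

```bash
cat > st.py <<'E'
from h import *
from math import *
o=robot.observe(); print(o['ee_pos'].round(4),o['eef_rot'].round(2),o['ft_force'].round(2),o['torque'].round(3))
psi=radians(o['eef_rot'][2]); tx=np.array([cos(psi),sin(psi)]); ty=np.array([sin(psi),-cos(psi)])
c=o['ee_pos'][:2]+.03906*tx-.03705*ty; e=np.array([.5554,-.0229])-c
print('centre',c.round(4),'err in tool axes tx,ty mm',(e@tx*1e3).round(2),(e@ty*1e3).round(2),'theta',round(-1.2-(degrees(psi)-88.5),1))
E
python3 st.py
```

```text
[ 0.531  -0.0698  0.1433] [ 1.7998e+02 -2.0000e-02  1.8680e+01] [ 0.9   0.52 -1.64] [0.002 0.01  0.042]
centre [ 0.5562 -0.0222] err in tool axes tx,ty mm -0.94 0.38 theta 68.6
```

Request:
{"method": "drive_tool", "body": {
  "plan": [
    {"grip": 255, "tx": 0.1, "ty": 0.22, "tz": 0.06, "spin": -0.05},
    {"grip": 255, "tx": 0.19, "ty": 0.19, "tz": 0.03, "spin": -0.05},
    {"grip": 255, "tx": 0.19, "ty": 0.19, "tz": 0.02, "spin": -0.05},
    {"grip": 255, "tx": 0.19, "ty": 0.19, "tz": 0.02, "spin": -0.05},
    {"grip": 255, "tx": 0.19, "ty": 0.19, "tz": 0.02, "spin": -0.05},
    {"grip": 255, "tx": 0.19, "ty": 0.19, "tz": 0.02, "spin": -0.05},
    {"grip": 255, "tx": 0, "ty": 0, "tz": 0, "spin": 0},
    {"grip": 255, "tx": 0, "ty": 0, "tz": 0, "spin": 0}
  ]
}}

```text
time: 13.55
ee_pos: [0.5456, -0.0756, 0.1417]
eef_rot: [179.9, -0.1, 35.8]
ft_force: [0.3, 0.4, 0.2]
grip_width: 0.244
gripper_force: 39.1
```

```bash
python3 st.py
```

```text
[ 0.5456 -0.0756  0.1417] [ 1.7994e+02 -6.0000e-02  3.5840e+01] [0.29 0.39 0.25] [-0.024 -0.101 -0.096]
centre [ 0.5555 -0.0227] err in tool axes tx,ty mm -0.25 0.13 theta 51.5
```

Request:
{"method": "drive_tool", "body": {
  "plan": [
    {"grip": 255, "tx": 0.17, "ty": 0.2, "tz": 0.02, "spin": -0.05},
    {"grip": 255, "tx": 0.19, "ty": 0.19, "tz": 0.02, "spin": -0.05},
    {"grip": 255, "tx": 0.19, "ty": 0.19, "tz": 0.02, "spin": -0.05},
    {"grip": 255, "tx": 0.19, "ty": 0.19, "tz": 0.02, "spin": -0.05},
    {"grip": 255, "tx": 0.19, "ty": 0.19, "tz": 0.02, "spin": -0.05},
    {"grip": 255, "tx": 0.19, "ty": 0.19, "tz": 0.02, "spin": -0.05},
    {"grip": 255, "tx": 0.19, "ty": 0.19, "tz": 0, "spin": -0.05},
    {"grip": 255, "tx": 0, "ty": 0, "tz": 0, "spin": 0}
  ]
}}

```text
time: 14.55
ee_pos: [0.5641, -0.076, 0.1406]
eef_rot: [180.0, -0.0, 55.9]
ft_force: [0.5, -0.7, 0.7]
grip_width: 0.244
gripper_force: 39.3
```

```bash
python3 st.py
```

```text
[ 0.5641 -0.076   0.1406] [ 1.7995e+02 -3.0000e-02  5.5890e+01] [ 0.51 -0.66  0.69] [ 0.039 -0.111 -0.05 ]
centre [ 0.5554 -0.0228] err in tool axes tx,ty mm -0.03 0.05 theta 31.4
```

Request:
{"method": "drive_tool", "body": {
  "plan": [
    {"grip": 255, "tx": 0.19, "ty": 0.19, "tz": 0.01, "spin": -0.05},
    {"grip": 255, "tx": 0.19, "ty": 0.19, "tz": 0.01, "spin": -0.05},
    {"grip": 255, "tx": 0.19, "ty": 0.19, "tz": 0, "spin": -0.05},
    {"grip": 255, "tx": 0.19, "ty": 0.19, "tz": 0, "spin": -0.05},
    {"grip": 255, "tx": 0.19, "ty": 0.19, "tz": 0, "spin": -0.05},
    {"grip": 255, "tx": 0.19, "ty": 0.19, "tz": 0, "spin": -0.05},
    {"grip": 255, "tx": 0, "ty": 0, "tz": 0, "spin": 0},
    {"grip": 255, "tx": 0, "ty": 0, "tz": 0, "spin": 0}
  ]
}}

```text
time: 15.55
ee_pos: [0.5792, -0.071, 0.1402]
eef_rot: [180.0, 0.0, 73.1]
ft_force: [0.7, -1.4, 1.8]
grip_width: 0.245
gripper_force: 39.4
```

```bash
python3 st.py
python3 - <<'E'
from h import *
w=snap('wrist','w6.png')
A=w['frame'][20:300,150:450,::-1]; cv2.imwrite('pics/c6.png',cv2.resize(A,(600,560)))
E
```

```text
[ 0.5792 -0.071   0.1402] [179.96   0.    73.08] [ 0.65 -1.38  1.77] [-0.181 -0.047 -0.046]
centre [ 0.5552 -0.0228] err in tool axes tx,ty mm 0.0 0.25 theta 14.2
```

View pics/c6.png

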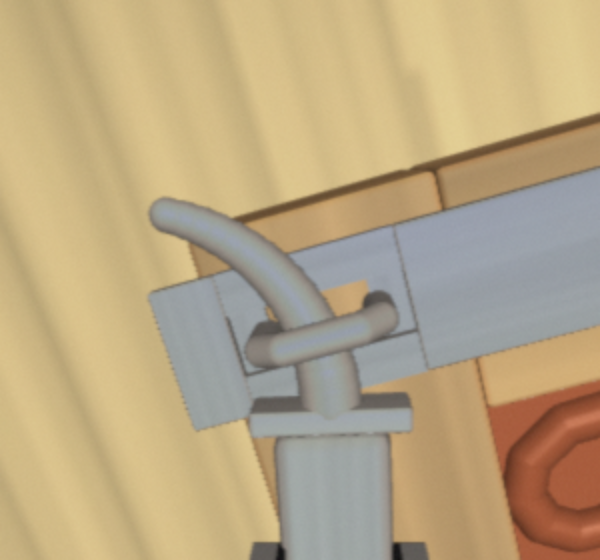

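The pin is through the staple with the bow centred over it at (325,335), and the flange about 9 mm short of it.

Request:
{"method": "drive_tool", "body": {
  "plan": [
    {"grip": 255, "tx": 0.1, "ty": 0.11, "tz": 0, "spin": -0.025},
    {"grip": 255, "tx": 0.1, "ty": 0.1, "tz": 0, "spin": -0.025},
    {"grip": 255, "tx": 0.1, "ty": 0.1, "tz": 0, "spin": -0.025},
    {"grip": 255, "tx": 0.1, "ty": 0.1, "tz": 0.01, "spin": -0.025},
    {"grip": 255, "tx": 0.1, "ty": 0.1, "tz": 0.01, "spin": -0.025},
    {"grip": 255, "tx": 0.1, "ty": 0.1, "tz": 0.01, "spin": -0.025},
    {"grip": 255, "tx": 0.1, "ty": 0.1, "tz": 0, "spin": -0.025},
    {"grip": 255, "tx": 0, "ty": 0, "tz": 0, "spin": 0}
  ]
}}

```text
time: 16.6
ee_pos: [0.5877, -0.0654, 0.1396]
eef_rot: [180.0, -0.0, 83.2]
ft_force: [-0.2, -1.6, 2.0]
grip_width: 0.242
gripper_force: 39.5
```

```bash
python3 st.py
```

```text
[ 0.5877 -0.0654  0.1396] [ 1.7999e+02 -2.0000e-02  8.3200e+01] [-0.19 -1.61  2.03] [-0.159 -0.034  0.016]
centre [ 0.5555 -0.0223] err in tool axes tx,ty mm -0.64 -0.05 theta 4.1
```

Request:
{"method": "drive_tool", "body": {
  "plan": [
    {"grip": 255, "tx": 0.07, "ty": 0.1, "tz": 0, "spin": -0.025},
    {"grip": 255, "tx": 0.07, "ty": 0.1, "tz": 0, "spin": -0.025},
    {"grip": 255, "tx": 0.07, "ty": 0.08, "tz": 0, "spin": -0.02},
    {"grip": 255, "tx": 0, "ty": 0, "tz": 0, "spin": 0},
    {"grip": 255, "tx": 0, "ty": 0, "tz": 0, "spin": 0},
    {"grip": 255, "tx": 0, "ty": 0, "tz": 0, "spin": 0},
    {"grip": 255, "tx": 0, "ty": 0, "tz": 0, "spin": 0},
    {"grip": 255, "tx": 0, "ty": 0, "tz": 0, "spin": 0}
  ]
}}

```text
time: 17.6
ee_pos: [0.5906, -0.0637, 0.1396]
eef_rot: [180.0, -0.0, 87.2]
ft_force: [-0.3, -1.5, 1.9]
grip_width: 0.239
gripper_force: 39.5
```

```bash
python3 st.py
python3 - <<'E'
from h import *
w=snap('wrist','w7.png')
A=w['frame'][20:300,150:450,::-1]; cv2.imwrite('pics/c7.png',cv2.resize(A,(600,560)))
E
```

```text
[ 0.5906 -0.0637  0.1396] [ 1.7999e+02 -1.0000e-02  8.7190e+01] [-0.27 -1.51  1.86] [-0.162 -0.046  0.002]
centre [ 0.5555 -0.0229] err in tool axes tx,ty mm -0.01 -0.09 theta 0.1
```

View pics/c7.png

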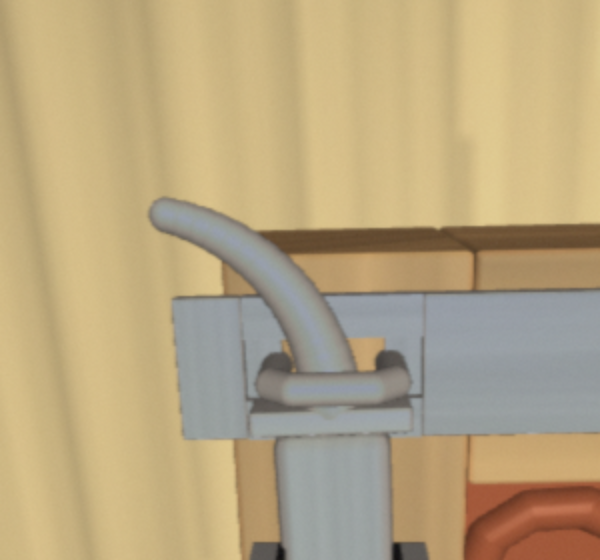

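The flange is almost at the bow: a sliver of root shows at (330,410). I'll feel for contact in small steps.

Request:
{"method": "drive_tool", "body": {
  "plan": [
    {"grip": 255, "tx": 0.04, "ty": 0, "tz": 0, "spin": 0},
    {"grip": 255, "tx": 0, "ty": 0, "tz": 0, "spin": 0},
    {"grip": 255, "tx": 0.04, "ty": 0, "tz": 0, "spin": 0},
    {"grip": 255, "tx": 0, "ty": 0, "tz": 0, "spin": 0},
    {"grip": 255, "tx": 0.04, "ty": 0, "tz": 0, "spin": 0},
    {"grip": 255, "tx": 0, "ty": 0, "tz": 0, "spin": 0},
    {"grip": 255, "tx": 0, "ty": 0, "tz": 0, "spin": 0},
    {"grip": 255, "tx": 0, "ty": 0, "tz": 0, "spin": 0}
  ]
}}

```text
time: 18.65
ee_pos: [0.5906, -0.0626, 0.1396]
eef_rot: [180.0, -0.0, 87.2]
ft_force: [-0.5, -2.8, 1.8]
grip_width: 0.24
gripper_force: 39.5
```

```bash
python3 st.py
```

```text
[ 0.5906 -0.0626  0.1396] [180.    -0.    87.19] [-0.5  -2.8   1.82] [-0.275 -0.017  0.003]
centre [ 0.5555 -0.0218] err in tool axes tx,ty mm -1.14 -0.05 theta 0.1
```

Request:
{"method": "drive_tool", "body": {
  "plan": [
    {"grip": 255, "tx": 0.04, "ty": 0, "tz": 0, "spin": 0},
    {"grip": 255, "tx": 0, "ty": 0, "tz": 0, "spin": 0},
    {"grip": 255, "tx": 0.03, "ty": 0, "tz": 0, "spin": 0},
    {"grip": 255, "tx": 0, "ty": 0, "tz": 0, "spin": 0},
    {"grip": 255, "tx": 0, "ty": 0, "tz": 0, "spin": 0},
    {"grip": 255, "tx": 0, "ty": 0, "tz": 0, "spin": 0},
    {"grip": 255, "tx": 0, "ty": 0, "tz": 0, "spin": 0},
    {"grip": 255, "tx": 0, "ty": 0, "tz": 0, "spin": 0}
  ]
}}

```text
time: 19.65
ee_pos: [0.5906, -0.062, 0.1396]
eef_rot: [-180.0, 0.0, 87.2]
ft_force: [0.4, -4.3, 1.3]
grip_width: 0.241
gripper_force: 39.5
```

```bash
python3 st.py
python3 - <<'E'
from h import *
w=snap('wrist','w8.png'); s=snap('scene','s8.png')
A=cv2.resize(w['frame'][150:250,250:380,::-1],(520,400),interpolation=cv2.INTER_CUBIC)
B=cv2.resize(s['frame'][230:300,295:345,::-1],(280,400),interpolation=cv2.INTER_CUBIC)
cv2.imwrite('pics/c8.png',np.hstack([A,cv2.convertScaleAbs(B,alpha=1.6)]))
E
```

```text
[ 0.5906 -0.062   0.1396] [-1.80e+02  1.00e-02  8.72e+01] [ 0.43 -4.33  1.34] [-0.546  0.04   0.016]
centre [ 0.5555 -0.0212] err in tool axes tx,ty mm -1.75 -0.04 theta 0.1
```

View pics/c8.png

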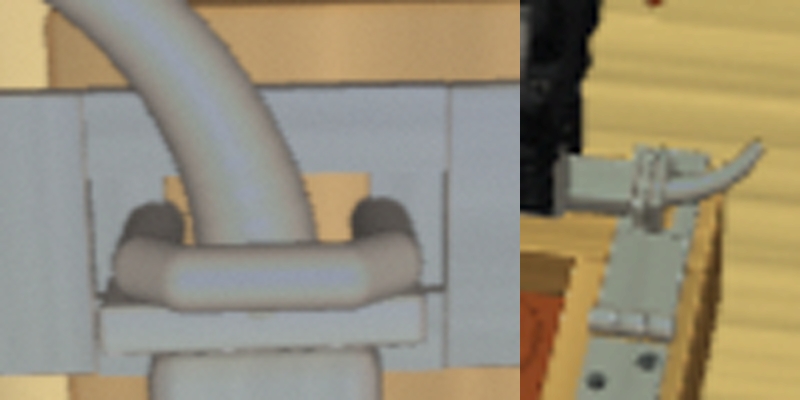

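The bow sits against the flange and the side force has risen to 4.3 N, so the pin is seated. I'm releasing it.

Request:
{"method": "drive_tool", "body": {
  "plan": [
    {"grip": 150, "tx": 0, "ty": 0, "tz": 0, "spin": 0},
    {"grip": 130, "tx": 0, "ty": 0, "tz": 0, "spin": 0},
    {"grip": 130, "tx": 0, "ty": 0, "tz": 0, "spin": 0},
    {"grip": 130, "tx": 0, "ty": 0, "tz": 0, "spin": 0},
    {"grip": 130, "tx": 0, "ty": 0, "tz": -1, "spin": 0},
    {"grip": 130, "tx": 0, "ty": 0, "tz": -2, "spin": 0},
    {"grip": 130, "tx": 0, "ty": 0, "tz": -4, "spin": 0},
    {"grip": 130, "tx": 0, "ty": 0, "tz": -4, "spin": 0}
  ]
}}

```text
time: 20.75
ee_pos: [0.5908, -0.0619, 0.2525]
eef_rot: [179.9, 0.0, 87.2]
ft_force: [-0.2, -0.8, 0.2]
grip_width: 0.49
gripper_force: 0.0
```

```bash
python3 st.py
python3 - <<'E'
from h import *
w=snap('wrist','w9.png'); s=snap('scene','s9.png')
A=cv2.resize(w['frame'][:,:,::-1],(520,390))
B=cv2.resize(s['frame'][230:300,295:345,::-1],(280,390),interpolation=cv2.INTER_CUBIC)
cv2.imwrite('pics/c9.png',np.hstack([A,cv2.convertScaleAbs(B,alpha=1.6)]))
E
```

```text
[ 0.5908 -0.0619  0.2525] [1.7991e+02 2.0000e-02 8.7190e+01] [-0.19 -0.85  0.22] [ 0.019 -0.015  0.011]
centre [ 0.5557 -0.0211] err in tool axes tx,ty mm -1.8 -0.2 theta 0.1
```

View pics/c9.png

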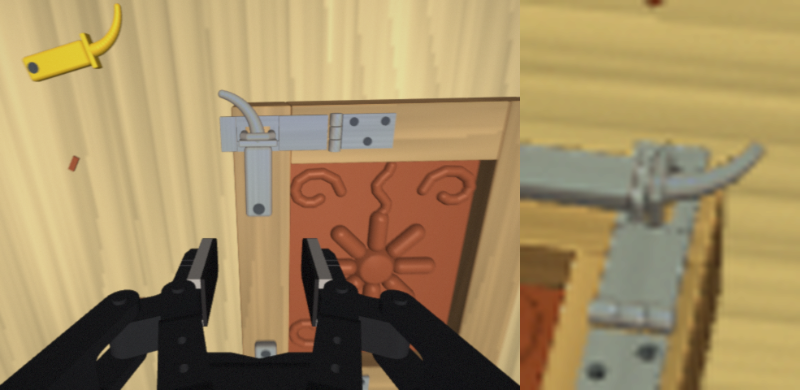

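The pin rests level with its flange against the staple at (258,140), the hasp is flat, and the gripper is clear.

```bash
python3 -c "
from rig import robot
print(robot.sign_off())"
```

```text
the job is handed in; nothing more can be done
None
```

The job is handed in: the front left hasp is folded over its staple, the curved pin is seated with its shoulder against the staple and released, and the last pictures show it holding; no verdict came back and I could not measure how far the strap is drawn down.

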